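Uncap the bench loupe and hold its focus at the third click

TASK

Lift the dust cap off the loupe's eyepiece and set it, closed end up, fully home in the empty recess of the bamboo holder. Then push the loupe's focus lever clockwise exactly three clicks from its rest stop, without ever reaching the fourth click, and finish while holding the lever still there against its spring, with the fingers on it. Leave everything else on the table where it is.

Things in the scene. Friction and masses are not known exactly. Their poses are not given: they have to be found in the camera images.
- cap_center (a point): Centre (half-way up, on the axis) of the loose black dust cap on the loupe's eyepiece: a plain cup, mouth down, 44 mm outside diameter, 54 mm high, about 60 g; z up out of its closed top. It slips freely (2 mm play) over the eyepiece tube and covers 46 mm of it: raise it 50 mm or more before moving sideways. Grip its sides from above, at the centre or up to 10 mm higher.
- cap: The same dust cap as a body; its origin is on its axis at its open rim (27 mm below the centre), z up.
- recess_floor (a point): Floor centre of the EMPTY round recess of the fixed bamboo holder, z up. Holder: slab 180 x 84 x 13 mm on the table with two recesses 90 mm apart, each 52 mm in diameter, 7 mm deep (floor 6 mm above the table); an ink jar fills the other. Its +x axis runs along the slab to the jar. With the cap home, the cap's centre is 27 mm above this point.
- jar_center (a point): Centre of the ink jar (42 mm diameter, 48 mm high, glass with black lid) that stands in the other recess, 90 mm from the empty one. A bystander.
- loupe_axis (a point): Point 60 mm above the table on the upright axis of the fixed bench loupe; the lever turns about this axis; x, y are the loupe's, z up. Base plate 150 x 150 x 12 mm centred on it; barrel to 37 mm radius, 42 to 80 mm above the table, a small block on its +x side out to 55 mm; eyepiece tube 35 mm diameter, top at 130 mm (138 mm with the cap on).
- focus_lever (a joint): Lever angle, rad: 0 at the rest stop, grows clockwise seen from above, end stop 0.96. A spring returns it to 0 when let go. A pawl clicks over teeth: clicks 1, 2, 3, 4.. seat at 0.16, 0.32, 0.48, 0.64.. (15 mm of post travel each). The push at the post rises to about 12 N on the way to each click, then falls to about 6 N as the pawl drops into it.
- lever_post (a point): Centre of the upright round black post at the lever's end: 14 mm diameter, top 20 mm above this point, free for 22 mm below it down to the lever's flat bar (14 mm wide). 95 mm from the loupe's axis, 90 mm above the table. x runs outward along the lever, z up. Pinch or push it from above; it may turn between the fingers. At rest it points 0.35 rad anticlockwise of the loupe's +y.
- marker_a: Bystander: white marker lying on the table, 140 mm long along its x, 17 mm thick, between the loupe and the holder; origin under its middle.
- marker_b: Bystander: white marker lying beyond the loupe, same size.
- marker_c: Bystander: another white marker lying beyond the loupe, same size.
- eraser: Bystander: white eraser 45 x 22 x 13 mm, between the loupe and the holder; origin under its middle.
- tape: Bystander: roll of tape 60 mm across, 18 mm high, beyond the holder.
- powerbank: Bystander: black power bank 140 x 70 x 22 mm, left of the loupe.

How it is judged:
On the way, in this order (a step that is already met when the one before it is completed fails the run):
1. the cap is off the eyepiece, seated upright in the empty recess and released, the lever still at rest (horizontal distance between cap_center and recess_floor below 0.008 m and z of cap_center in the frame of recess_floor between 0.0245 and 0.0295 m and angle between the z axis of cap_center and the z axis of recess_floor, either way round below 0.08 rad and angle between cap_center's own z axis and vertical below 0.08 rad and contact force between the fingers and cap below 0.05 N and value of joint focus_lever below 0.08 rad), for 0.2 s.
2. the fingers hold the lever at the third click (value of joint focus_lever between 0.41 and 0.56 rad and contact force between the fingers and focus_lever above 0.8 N), for 0.3 s.
At the end, for the whole second after the job is handed in: Cap upright (0.08 rad) on the floor of the empty recess, centre within 8 mm of its axis and 24.5 to 29.5 mm above its floor, released, at rest; fingers press the lever with over 0.8 N and hold it still (under 0.1 rad/s) between 0.41 and 0.56 rad (third click: 0.48) (all of step 2 and horizontal distance between cap_center and recess_floor below 0.008 m and z of cap_center in the frame of recess_floor between 0.0245 and 0.0295 m and angle between the z axis of cap_center and the z axis of recess_floor, either way round below 0.08 rad and angle between cap_center's own z axis and vertical below 0.08 rad and contact force between the fingers and cap below 0.05 N and velocity of joint focus_lever between -0.1 and 0.1 rad/s and linear speed of cap below 0.02 m/s); the arm keeps its last pose, push and grip.
It fails at once if the lever reaches the fourth click (0.62 rad) (value of joint focus_lever above 0.62 rad).
It fails at once if a bystander is moved by more than 25 mm (distance of any of marker_a, marker_b, marker_c, eraser, tape, powerbank, jar_center from where it was at the start of the episode above 0.025 m).
It also fails if it takes over 64 s, if anything falls off the work surface, if the arm or the gripper's body presses on something with over 40 N, if the wrist force passes 120 N, or if a joint passes its speed limit or range.

ROBOT

A 6-joint arm with a two-finger parallel gripper is mounted at the origin on the work surface. World frame = base frame: x ahead of the robot, y to its left, z up, the work surface at z = 0. Lengths are in m, angles in rad, forces in N, time in s.
With the tool pointing down it reaches from about 0.2 to 0.875 m from the base axis. Payload 3.4 kg.
Tool frame: the origin (TCP) lies where the fingers leave the gripper's body, on its centre line; the fingertips stand 97 mm ahead of it and the grasp point (between the pads) lies 78 mm ahead of it; x points along the fingers, z is the direction in which the jaws open and shut, and the axes are right-handed (so a half turn about x gives the same grasp; the last joint's range is limited). The gripper opens to 94 mm and grips with 3 to 60 N. Pads are 16 mm wide; open, the fingers measure 119 mm over their backs; the gripper's body (75 mm by 177 mm) begins 78 mm behind the grasp point.
Start: joints at [-1.456, 0.276, 1.505, -0, 1.361, -0.121], TCP at [0.134, -0.559, 0.303] pointing down, gripper open.
Joint ranges: [-2.89, 2.89], [-0.75, 2.08], [0.22, 2.7], [-1.18, 4.32], [0.11, 2.71], [-2.7, 2.7]. Speed limits (rad/s): [2.57, 2.57, 3.14, 3.14, 3.14, 3.14].

INTERFACE

Orientations are given as a unit quaternion [w, x, y, z].
In Python, from cell import arm gives the robot as it stands.
- The arm moves only by the tool carry_out, never from a script. Its argument "plan" is a list of rows, each a list of 7 numbers: the shift along the tool's x, y, z in m, then the turn, a rotation vector about the tool's x, y, z in degrees, then the gripper command: -1 is shut, 1 is fully open, values between are in proportion. A call has 1 to 8 rows; each row shifts and turns the pose as measured when the row begins, along the tool's axes as they then stand; what a row does not reach is not made up. A row lasts 1/8 s, in which the tool goes at most 62.5 mm and 10.7 degrees, less where a joint would pass 70% of its speed; a pose out of reach is approached as far as the arm can. A call with a gripper value outside its range is refused whole. The fingers move at their own pace and stop on an object; the grip force is fixed at half the most. Time passes only in rows, so rows that do not move let the fingers close. It gives the time, the measured TCP pose, the force and the opening at its end, in the units of the state.
- arm.get_obs(): the state, without advancing time (a new reading comes with each control period).
- arm.read_camera(name): name is "scene" or "top" or "wrist"; returns a dict with "pixels" (400x640x3 uint8, red, green, blue), "depth" (400x640 float32, m along the optical axis (not along the pixel's ray), 0 where there is no reading), "fx", "fy", "cx", "cy" (pixels), "distortion" ([k1, k2, p1, p2, k3] as OpenCV has them; the pictures are not rectified), "view" (4x4, takes a point from world to camera coordinates). Camera axes: x right, y up, looking along -z (the intrinsics and any distortion apply to the point x, -y, -z); pixel columns grow to the right and rows downward; lengths in m; the calibration is good to about 2 mm. A picture is of the moment at which its call begins.
- arm.hand_in(): hands the job in, once; it reports no verdict.
The state is a dict: "t": time; "joint_pos": joint angles; "qd": joint speeds; "effort": joint torques, N m; "position": TCP position; "tcp_rot": TCP orientation; "wrist_force": force on the tool from outside, world axes, zero at the start; "moment": the same for the moment, N m; "opening": finger opening in m.
Only numpy, scipy, OpenCV 4.12 (cv2) and the standard library are available. Lean on these libraries where they do the work, as an engineer would, in place of code of your own. Each camera call takes 0.05 s, during which the arm holds its last target. There are 200 camera calls.

## Working session

There is one attempt and no reset: what is moved stays moved. The work goes in short steps, Python scripts to look and compute and a tool call to move; the robot and the scene stay as the last step left them, time stands still between calls to the robot, and variables do not carry over. Pictures are saved under pics/ and viewed, about 8 in all and at most 12, crops included, and the job is handed in when it is done.

Besides the shell and the picture viewer there is one more tool, called after "Emit:" as name([rows], argument=value, ...), one row to a line, values as JSON. carry_out: Moves the arm, as the interface text tells. Its arguments: {"type":"object","properties":{"plan":{"type":"array"}},"required":["plan"]}

```bash
mkdir -p pics; cat > h.py <<'E'
import numpy as np, cv2
from cell import arm
from scipy.spatial.transform import Rotation as R
def grab(n):
    c=arm.read_camera(n); np.savez(f'/tmp/{n}.npz',**{k:np.asarray(v) for k,v in c.items()}); return c
def load(n): return np.load(f'/tmp/{n}.npz')
def save(c,f,crop=None,s=1):
    im=c['pixels'][...,::-1]
    if crop: x0,y0,x1,y1=crop; im=im[y0:y1,x0:x1]
    cv2.imwrite(f'pics/{f}.png',cv2.resize(im,None,fx=s,fy=s,interpolation=cv2.INTER_CUBIC))
def ray(c,u,v):
    K=np.array([[c['fx'],0,c['cx']],[0,c['fy'],c['cy']],[0,0,1]],float)
    p=cv2.undistortPoints(np.array([[[u,v]]],float),K,np.array(c['distortion'],float))[0,0]
    V=np.linalg.inv(c['view']); return V[:3,:3]@np.array([p[0],-p[1],-1]),V[:3,3]
def atz(c,u,v,z):
    d,o=ray(c,u,v); return o+d*(z-o[2])/d[2]
def atd(c,u,v):
    d,o=ray(c,u,v); D=float(c['depth'][int(round(v)),int(round(u))]); return o+d*D
def cloud(c):
    K=np.array([[c['fx'],0,c['cx']],[0,c['fy'],c['cy']],[0,0,1]],float)
    v,u=np.mgrid[:400,:640]
    p=cv2.undistortPoints(np.stack([u,v],-1).reshape(-1,1,2).astype(float),K,np.array(c['distortion'],float))[:,0]
    V=np.linalg.inv(c['view']); D=c['depth'].reshape(-1,1)
    P=np.c_[p[:,0],-p[:,1],-np.ones(len(p))]*D@V[:3,:3].T+V[:3,3]
    P[D[:,0]==0]=np.nan
    return P.reshape(400,640,3)
def st():
    o=arm.get_obs(); r=np.array(o['tcp_rot']); M=R.from_quat(r[[1,2,3,0]]).as_matrix()
    return o,np.array(o['position']),M
E
python3 - <<'E'
from h import *
for n in ('top','scene'):
    c=grab(n); save(c,n+'1',s=1.25); print(n,np.linalg.inv(c['view']).round(3).tolist(),c['fx'],np.count_nonzero(c['depth']))
o,p,M=st(); print(o['t'],p,M.round(3))
E
```

```text
top [[-0.02, 0.978, -0.21, 0.415], [-1.0, -0.019, 0.007, 0.098], [0.003, 0.21, 0.978, 0.982], [0.0, 0.0, 0.0, 1.0]] 384.80151082708295 254964
scene [[0.894, -0.336, 0.298, 0.977], [0.448, 0.691, -0.567, -0.622], [-0.015, 0.64, 0.768, 1.068], [0.0, 0.0, 0.0, 1.0]] 424.3580146187406 254975
0.1 [ 0.13428256 -0.55877207  0.30190589] [[-0.     0.972  0.234]
 [ 0.002  0.234 -0.972]
 [-1.     0.    -0.002]]
```

View pics/top1.png

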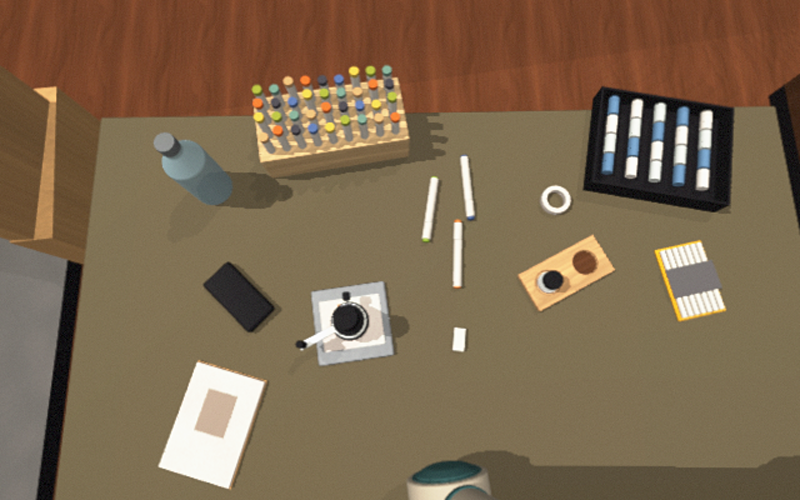

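View pics/scene1.png

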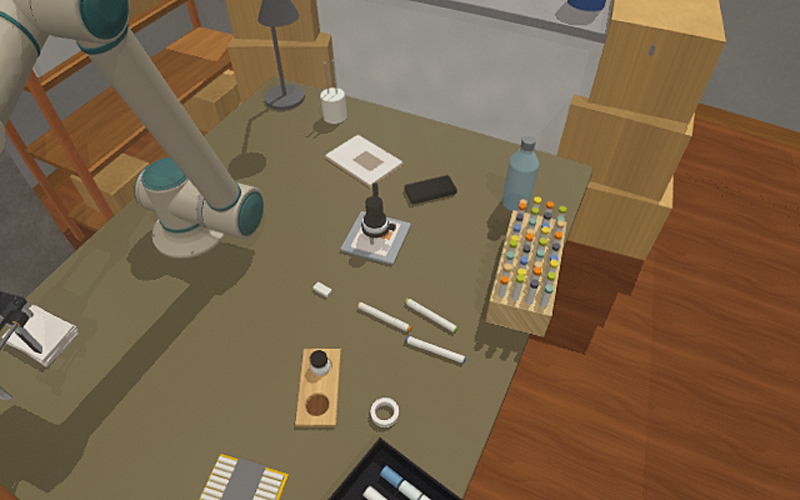

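The top picture shows (800 px scale) the cap at about (348,318), the post at (302,344), the block at (346,296), the empty recess at (584,262), the jar at (551,281), and markers at (430,210), (467,188) and (458,254). The eraser is at (459,339). The scene picture agrees. Next I'll measure these.

```bash
python3 - <<'E'
from h import *
for n in ('top','scene'):
    c=load(n); P=cloud(c)
    z=P[...,2]; ctr=atz(c,348/1.25,318/1.25,.138) if n=='top' else cap
    near=np.hypot(P[...,0]-ctr[0],P[...,1]-ctr[1])<.13
    m=near&(z>.131)&(z<.146); q=P[m]; print(n,'captop',m.sum(),q.mean(0).round(4),((q.min(0)+q.max(0))/2).round(4),np.ptp(q,axis=0).round(3)); cap=((q.min(0)+q.max(0))/2)
    rad=np.hypot(P[...,0]-cap[0],P[...,1]-cap[1])
    m=near&(z>.095)&(z<.118)&(rad>.05); q=P[m]; print('post',m.sum(),q.mean(0).round(4),q.min(0).round(3),q.max(0).round(3))
    m=near&(z>.006)&(z<.02)&(rad<.12); h=cv2.minAreaRect(P[m][:,:2].astype(np.float32)); print('base',h)
    if n=='top': rc=atz(c,584/1.25,262/1.25,.01)
    m=(np.hypot(P[...,0]-rc[0],P[...,1]-rc[1])<.16)&(z>.0095)&(z<.0175); 
    k,l,s,_=cv2.connectedComponentsWithStats(m.astype(np.uint8)); i=1+s[1:,4].argmax()
    print('slab',cv2.minAreaRect(P[l==i][:,:2].astype(np.float32)),z[l==i].mean())
    m=(np.hypot(P[...,0]-rc[0],P[...,1]-rc[1])<.16)&(z>.045)&(z<.062); q=P[m]; print('jar',m.sum(),q.mean(0).round(4),((q.min(0)+q.max(0))/2).round(4))
c=load('top'); print('recess px',atz(c,584/1.25,262/1.25,.01))
for k,u,v in (('eraser',459,339),('mA',458,254),('mAend',458,288),('mB',430,210)): print(k,atd(c,u/1.25,v/1.25).round(3))
E
```

```text
top captop 317 [0.4866 0.1943 0.1381] [0.4869 0.1944 0.1378] [0.042 0.043 0.01 ]
post 38 [0.4435 0.2799 0.1078] [0.437 0.274 0.095] [0.45  0.287 0.114]
base ((0.47572338581085205, 0.19456055760383606), (0.1725698709487915, 0.15248659253120422), 7.184232711791992)
slab ((0.5805957913398743, -0.24367162585258484), (0.08379940688610077, 0.181532084941864), 26.95079231262207) 0.012532117302362656
jar 199 [ 0.5608 -0.2031  0.053 ] [ 0.6493 -0.2488  0.0515]
scene captop 132 [0.4871 0.1919 0.1379] [0.4869 0.194  0.1373] [0.042 0.047 0.013]
post 21 [0.4426 0.277  0.1059] [0.434 0.272 0.098] [0.449 0.285 0.113]
base ((0.48265671730041504, 0.19494272768497467), (0.1703430563211441, 0.2011406421661377), 87.73336791992188)
slab ((0.5795832276344299, -0.24651595950126648), (0.08549156039953232, 0.18230529129505157), 27.193193435668945) 0.013028950655251328
jar 167 [ 0.5658 -0.2112  0.0532] [ 0.6485 -0.258   0.0526]
recess px [ 0.60064911 -0.2827382   0.01      ]
eraser [ 0.449 -0.018  0.015]
mA [ 0.621 -0.023  0.015]
mAend [ 0.552 -0.021  0.005]
mB [0.716 0.031 0.017]
```

Axis (0.487, 0.194), lever at 116.8°, post 96 mm out and loupe yaw about 7° all match the given sizes. The empty recess comes out at (0.600, -0.285), and the pixel reading agrees to 2.5 mm. Now moving toward the cap.

Emit:
carry_out([
  [0,0.037,-0.0464,0,0,0,1],
  [0,0.037,-0.0464,0,0,0,1],
  [0,0.037,-0.0464,0,0,0,1],
  [0,0.037,-0.0464,0,0,0,1],
  [0,0.037,-0.0464,0,0,0,1],
  [0,0.037,-0.0464,0,0,0,1],
  [0,0.037,-0.0464,0,0,0,1],
  [0,0.037,-0.0464,0,0,0,1],
])

```text
t: 1.1
position: [0.3396, -0.1197, 0.2999]
tcp_rot: [0.553, 0.442, 0.553, -0.439]
wrist_force: [1.4, -1.3, 0.3]
opening: 0.0942
```

Emit:
carry_out([
  [0,0.037,-0.0464,0,0,0,1],
  [0,0.037,-0.0464,0,0,0,1],
  [0,0.037,-0.0464,0,0,0,1],
  [0,0.037,-0.0464,0,0,0,1],
  [0,0,0,-10.5,0,0,1],
  [0,0,0,-10.5,0,0,1],
  [0,0,0,-10.5,0,0,1],
  [0,0,0,-10.5,0,0,1],
])

```text
t: 2.1
position: [0.4442, 0.1079, 0.299]
tcp_rot: [0.676, 0.208, 0.677, -0.205]
wrist_force: [-0.5, 0.5, 0.3]
opening: 0.0938
```

Emit:
carry_out([
  [0,0,0,-10.5,0,0,1],
  [0,0,0,-10.5,0,0,1],
  [0,0,0,-10.5,0,0,1],
  [0,0,0,-10.5,0,0,1],
  [0,0,0,-10.5,0,0,1],
  [0,0,0,-10.5,0,0,1],
])

```text
t: 2.85
position: [0.4424, 0.1079, 0.2966]
tcp_rot: [0.681, -0.184, 0.684, 0.187]
wrist_force: [-0.1, 0.0, -0.5]
opening: 0.0939
```

```bash
cat > d.py <<'E'
import sys
from h import *
def delta(x,y,z,yaw=None):  # grasp point target
    o,p,M=st(); g=p+.078*M[:,0]; d=M.T@(np.array([x,y,z])-g)
    print('t',o['t'],'grasp',g.round(4),'yaw',np.degrees(np.arctan2(M[1,2],M[0,2])).round(2),'down',M[:,0].round(4),'q',np.round(o['joint_pos'],2),'F',np.round(o['wrist_force'],1),'op',round(float(o['opening']),4)); print('tool shift',d.round(4))
if __name__=='__main__': delta(*map(float,sys.argv[1:4]))
E
python3 d.py .487 .194 .116; python3 -c "
from h import *
c=grab('wrist');save(c,'w1',s=1.25)"
```

```text
t 2.85 grasp [0.4419 0.1081 0.2186] yaw 30.48 down [-0.0055  0.003  -1.    ] q [ 0.08  0.1   1.75  0.    1.3  -0.45] F [-0.1  0.  -0.5] op 0.0939
tool shift [0.1026 0.0506 0.0827]
```

View pics/w1.png

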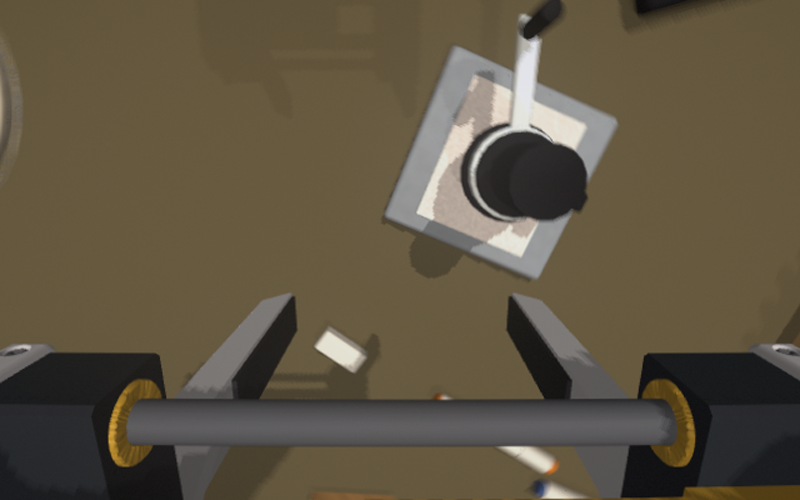

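The wrist picture shows the cap top at about (548,181), the post near (545,15) and the eraser at (342,350), all as expected. Next: centre over the cap and re-measure from the wrist depth.

Emit:
carry_out([
  [0,0.025,0.041,-1,0,0,1],
  [0,0.025,0.041,0,0,0,1],
  [0,0,0,0,0,0,1],
])

```text
t: 3.28
position: [0.4875, 0.1944, 0.2958]
tcp_rot: [0.679, -0.189, 0.683, 0.191]
wrist_force: [0.2, -0.6, -0.3]
opening: 0.0939
```

```bash
python3 - <<'E'
from h import *
from d import delta
c=grab('wrist'); P=cloud(c); z=P[...,2]
r=np.hypot(P[...,0]-.487,P[...,1]-.194)
q=P[(r<.04)&(z>.130)&(z<.146)]; print('cap',len(q),q[:,2].mean(),q.min(0),q.max(0),cv2.minEnclosingCircle(q[:,:2].astype(np.float32)))
r=np.hypot(P[...,0]-.444,P[...,1]-.28)
q=P[(r<.025)&(z>.10)&(z<.118)]; print('post',len(q)); 
if len(q): print(q[:,2].max(),cv2.minEnclosingCircle(q[:,:2].astype(np.float32)))
delta(.487,.194,.116)
E
```

```text
cap 2769 0.13760904731605814 [0.46506806 0.17261472 0.1300661 ] [0.50869952 0.21620152 0.13990184] ((0.4869457185268402, 0.19428110122680664), 0.02209804765880108)
post 291
0.11201622836986586 ((0.44355514645576477, 0.27885234355926514), 0.0070748222060501575)
t 3.325 grasp [0.486  0.1932 0.2177] yaw 31.16 down [-7.7e-03  7.0e-04 -1.0e+00] q [ 0.24  0.21  1.62  0.    1.32 -0.3 ] F [ 0.1 -0.1  0.4] op 0.0938
tool shift [ 0.1017 -0.0003  0.0019]
```

Emit:
carry_out([
  [0.03,0,0.001,0,-0.4,-0.2,1],
  [0.03,0,0,0,0,0,1],
  [0.025,0,0,0,0,0,1],
  [0.017,0,0,0,0,0,1],
  [0,0,0,0,0,0,1],
])

```text
t: 3.95
position: [0.4838, 0.1888, 0.1911]
tcp_rot: [0.681, -0.187, 0.683, 0.186]
wrist_force: [0.1, 0.2, 0.4]
opening: 0.0941
```

```bash
python3 d.py .487 .1943 .117
```

```text
t 3.95 grasp [0.4836 0.1886 0.1131] yaw 30.59 down [-0.0026 -0.0023 -1.    ] q [ 0.24  0.28  1.79 -0.    1.07 -0.29] F [0.1 0.2 0.4] op 0.0941
tool shift [-0.0039  0.0032  0.0059]
```

Emit:
carry_out([
  [-0.003,0.0032,0.0059,0,0,0,1],
  [0,0,0,0,0,0,-1],
  [0,0,0,0,0,0,-1],
  [0,0,0,0,0,0,-1],
  [0,0,0,0,0,0,-1],
  [0,0,0,0,0,0,-1],
  [0,0,0,0,0,0,-1],
  [0,0,0,0,0,0,-1],
])

```text
t: 4.95
position: [0.4878, 0.1941, 0.1973]
tcp_rot: [0.682, -0.187, 0.682, 0.185]
wrist_force: [-0.1, 0.6, -0.3]
opening: 0.0435
```

```bash
python3 d.py .487 .1943 .117
```

```text
t 4.95 grasp [0.4878 0.1939 0.1193] yaw 30.49 down [ 8.0e-04 -2.3e-03 -1.0e+00] q [ 0.25  0.28  1.77 -0.    1.08 -0.28] F [-0.1  0.6 -0.3] op 0.0435
tool shift [ 0.0023  0.0008 -0.0005]
```

Gripped at 43.5 mm opening (the cap is 44 mm). Now lifting straight up.

Emit:
carry_out([
  [-0.01,0,0,0,0,0,-1],
  [-0.015,0,0,0,0,0,-1],
  [-0.02,0,0,0,0,0,-1],
  [-0.02,0,0,0,0,0,-1],
  [-0.025,0,0,0,0,0,-1],
  [-0.025,0,0,0,0,0,-1],
  [0,0,0,0,0,0,-1],
])

```text
t: 5.82
position: [0.4891, 0.1951, 0.3218]
tcp_rot: [0.685, -0.186, 0.679, 0.185]
wrist_force: [-0.1, 0.5, -0.0]
opening: 0.0435
```

```bash
python3 d.py .6004 -.2845 .2
```

```text
t 5.825 grasp [0.4898 0.1952 0.2438] yaw 30.49 down [ 8.6e-03  7.0e-04 -1.0e+00] q [ 0.25  0.19  1.58 -0.    1.37 -0.28] F [-0.1  0.5 -0. ] op 0.0435
tool shift [ 0.0444 -0.4693 -0.1484]
```

Emit:
carry_out([
  [0,-0.052,-0.0165,0,0,0,-1],
  [0,-0.052,-0.0165,0,0,0,-1],
  [0,-0.052,-0.0165,0,0,0,-1],
  [0,-0.052,-0.0165,0,0,0,-1],
  [0,-0.052,-0.0165,0,0,0,-1],
  [0,-0.052,-0.0165,0,0,0,-1],
  [0,-0.052,-0.0165,0,0,0,-1],
  [0,-0.052,-0.0165,0,0,0,-1],
])

```text
t: 6.82
position: [0.5883, -0.2377, 0.3161]
tcp_rot: [0.684, -0.187, 0.679, 0.19]
wrist_force: [1.1, 0.3, -0.3]
opening: 0.0431
```

```bash
python3 d.py .6004 -.2845 .1;python3 -c "
from h import *
c=grab('scene');save(c,'s2',(200,200,440,380),3)
c=grab('wrist');save(c,'w2')"
```

```text
t 6.825 grasp [ 0.5886 -0.2372  0.2381] yaw 30.97 down [ 0.0045  0.0062 -1.    ] q [-0.5   0.36  1.35  0.01  1.43 -1.04] F [ 1.1  0.3 -0.3] op 0.0431
tool shift [ 0.1378 -0.047  -0.0152]
```

View pics/w2.png

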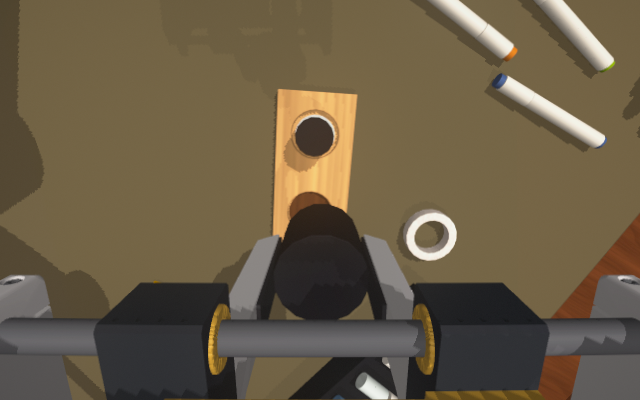

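The wrist picture shows the cap held between the fingers at (320,265), the jar lid at (315,136) and the recess edge at (310,210). I'll measure the jar and slab once more from here.

```bash
python3 - <<'E'
from h import *
c=load('wrist'); P=cloud(c); z=P[...,2]
r=np.hypot(P[...,0]-.56,P[...,1]+.205)
q=P[(r<.035)&(z>.045)&(z<.062)]; print('jar',len(q),q[:,2].max(),cv2.minEnclosingCircle(q[:,:2].astype(np.float32)))
v,u=np.mgrid[:400,:640]
m=(z>.009)&(z<.018)&(u>262)&(u<370)&(v>80)&(v<235); q=P[m][:,:2]
# long-axis frame
a=np.radians(117.0); e=np.array([np.cos(a),np.sin(a)]); n=np.array([-e[1],e[0]])
s=(q-[.6004,-.2848])@e; w=(q-[.6004,-.2848])@n
for lo in (.02,.05,.08,.11,.125):
    k=(s>lo)&(s<lo+.02)
    if k.any(): print(lo,np.percentile(w[k],[1,99]).round(4))
print('far end',np.percentile(s,99.5))
E
```

```text
jar 1164 0.05606896570094072 ((0.5597007274627686, -0.20501089096069336), 0.019131191074848175)
0.02 [-0.041   0.0408]
0.05 [-0.0413  0.0402]
0.08 [-0.0416  0.0404]
0.11 [-0.0415  0.04  ]
0.125 [-0.0412  0.0405]
far end 0.1342701150676786
```

Emit:
carry_out([
  [0.02,-0.024,-0.0076,0,0.2,-0.3,-1],
  [0.03,-0.023,-0.0076,0,0,0,-1],
  [0.04,0,0,0,0,0,-1],
  [0.03,0,0,0,0,0,-1],
  [0,0,0,0,0,0,-1],
])

```text
t: 7.55
position: [0.5989, -0.2915, 0.1841]
tcp_rot: [0.681, -0.188, 0.683, 0.188]
wrist_force: [-0.0, -0.2, 0.1]
opening: 0.0438
```

```bash
python3 d.py .6004 -.2845 .0415
```

```text
t 7.55 grasp [ 0.5987 -0.2916  0.1061] yaw 30.83 down [-0.0026 -0.0014 -1.    ] q [-0.56  0.49  1.47 -0.    1.18 -1.09] F [-0.  -0.2  0.1] op 0.0438
tool shift [0.0645 0.0052 0.0053]
```

Emit:
carry_out([
  [0.01,0.0045,0.0053,0,0,0,-1],
  [0.02,0,0,0,0,0,-1],
  [0.012,0,0,0,0,0,-1],
  [0,0,0,0,0,0,-1],
])

```text
t: 8.05
position: [0.6032, -0.2837, 0.1432]
tcp_rot: [0.682, -0.19, 0.681, 0.187]
wrist_force: [0.8, 1.2, -0.8]
opening: 0.0435
```

```bash
python3 d.py .6004 -.2848 .0415; python3 -c "
from h import *
c=grab('scene');save(c,'s3',(200,230,360,350),5)"
```

```text
t 8.05 grasp [ 0.6034 -0.284   0.0652] yaw 30.95 down [ 0.0024 -0.0041 -1.    ] q [-0.54  0.52  1.52 -0.    1.09 -1.08] F [ 0.8  1.2 -0.8] op 0.0435
tool shift [ 0.0237  0.001  -0.003 ]
```

View pics/s3.png

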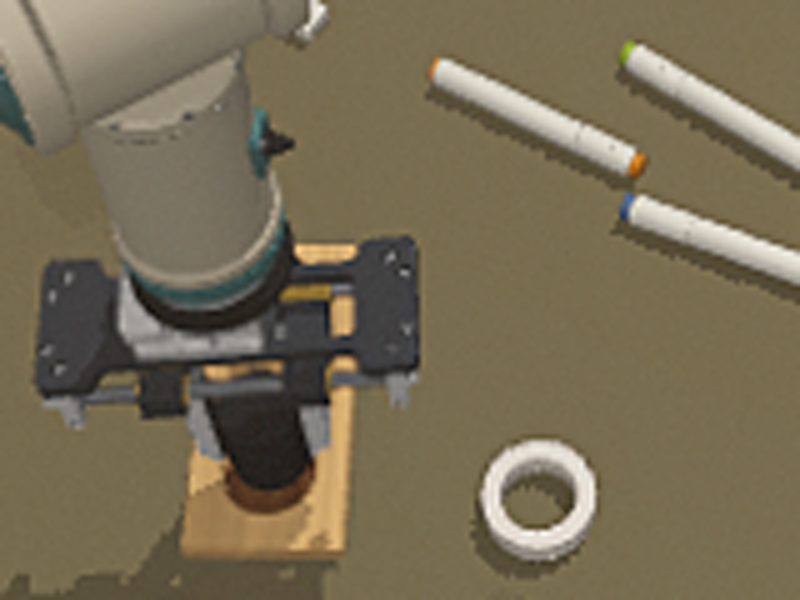

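The scene crop shows the cap upright in the fingers, with its lower rim at (268,485) over the recess at (268,500). Lowering the rest, with a small sideways correction.

Emit:
carry_out([
  [0.008,0.001,-0.003,0,0,0,-1],
  [0.006,0,0,0,0,0,-1],
  [0,0,0,0,0,0,-1],
])

```text
t: 8.48
position: [0.601, -0.2852, 0.1307]
tcp_rot: [0.683, -0.191, 0.68, 0.186]
wrist_force: [0.1, -0.2, 0.2]
opening: 0.0436
```

```bash
python3 d.py .6004 -.2848 .0415
```

```text
t 8.475 grasp [ 0.6015 -0.2857  0.0527] yaw 30.95 down [ 0.0062 -0.0064 -1.    ] q [-0.55  0.53  1.54 -0.    1.06 -1.09] F [ 0.1 -0.2  0.2] op 0.0436
tool shift [ 0.0112  0.0014 -0.0005]
```

Emit:
carry_out([
  [0.004,0.0012,-0.0005,0,0,0,-1],
  [0.004,0,0,0,0,0,-1],
  [0.002,0,0,0,0,0,-1],
  [0,0,0,0,0,0,-1],
])

```text
t: 8.98
position: [0.6001, -0.2846, 0.1202]
tcp_rot: [0.683, -0.191, 0.68, 0.186]
wrist_force: [-0.5, -0.0, -0.5]
opening: 0.0435
```

```bash
python3 d.py .6004 -.2848 .0415
```

```text
t 8.975 grasp [ 0.6006 -0.2851  0.0422] yaw 30.94 down [ 0.0066 -0.0066 -1.    ] q [-0.55  0.54  1.56 -0.    1.04 -1.09] F [-0.5 -0.  -0.5] op 0.0435
tool shift [ 0.0007  0.0004 -0.    ]
```

Emit:
carry_out([
  [0.001,0,0,0,0,0,-1],
  [0.001,0,0,0,0,0,-1],
])

```text
t: 9.22
position: [0.6004, -0.2848, 0.1194]
tcp_rot: [0.683, -0.192, 0.68, 0.186]
wrist_force: [-1.7, 0.9, 8.2]
opening: 0.0434
```

Emit:
carry_out([
  [0,0,0,0,0,0,0.6],
  [0,0,0,0,0,0,0.6],
  [0,0,0,0,0,0,0.6],
  [0,0,0,0,0,0,0.6],
  [-0.02,0,0,0,0,0,0.6],
  [-0.03,0,0,0,0,0,0.6],
  [-0.05,0,0,0,0,0,0.6],
  [-0.05,0,0,0,0,0,0.6],
])

```text
t: 10.22
position: [0.5975, -0.2827, 0.267]
tcp_rot: [0.68, -0.189, 0.682, 0.189]
wrist_force: [0.2, -1.0, -0.6]
opening: 0.0753
```

```bash
python3 - <<'E'
from h import *
from d import delta
for n in ('top','scene','wrist'):
    c=grab(n); P=cloud(c); z=P[...,2]
    r=np.hypot(P[...,0]-.6,P[...,1]+.285)
    q=P[(r<.035)&(z>.054)&(z<.068)]; print(n,len(q))
    if len(q): print(np.median(q[:,2]),cv2.minEnclosingCircle(q[:,:2].astype(np.float32)))
c=load('scene');save(c,'s4',(200,230,360,350),4)
delta(.4436,.2789,.2)
E
```

```text
top 255
0.05910820741512135 ((0.6014999151229858, -0.2824195325374603), 0.02226337604224682)
scene 220
0.060481064186888256 ((0.6010960936546326, -0.2851819694042206), 0.023299211636185646)
wrist 1899
0.0597407878095782 ((0.6011654138565063, -0.2840781807899475), 0.02199682779610157)
t 10.375 grasp [ 0.5992 -0.2839  0.1915] yaw 30.94 down [ 0.004 -0.005 -1.   ] q [-0.55  0.42  1.36 -0.    1.35 -1.09] F [-0.3 -0.4 -0.4] op 0.0753
tool shift [-0.012   0.5627  0.1558]
```

View pics/s4.png

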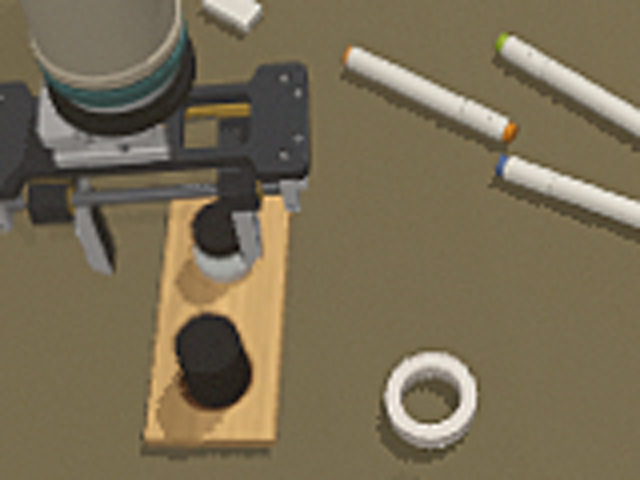

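The cap top is at z = 0.060 m, so it is fully home, and it sits within about 1 to 2 mm of the recess centre. The crop shows it standing upright at (213,360) with the jar undisturbed. Moving to the post.

Emit:
carry_out([
  [-0.01,0.056,0.0156,0,0,0,0.6],
  [-0.005,0.056,0.0156,0,0,0,0.6],
  [0,0.056,0.0156,0,0,0,0.6],
  [0,0.056,0.0156,0,0,0,0.6],
  [0,0.056,0.0156,0,0,0,0.6],
  [0,0.056,0.0156,0,0,0,0.6],
  [0,0.056,0.0156,0,0,0,0.6],
  [0,0.056,0.0156,0,0,0,0.6],
])

```text
t: 11.38
position: [0.4692, 0.1746, 0.2703]
tcp_rot: [0.677, -0.185, 0.687, 0.186]
wrist_force: [1.9, 0.1, 0.4]
opening: 0.0752
```

Emit:
carry_out([
  [0,0.056,0.0156,2,0,0,0.6],
  [0,0.04,0.0156,2,0,0,0.6],
  [0,0,0,0,0,0,0.6],
])

```text
t: 11.75
position: [0.4442, 0.2789, 0.2656]
tcp_rot: [0.68, -0.162, 0.696, 0.163]
wrist_force: [0.5, -1.1, -0.1]
opening: 0.0755
```

```bash
python3 d.py .4436 .2789 .098
```

```text
t 11.75 grasp [0.4425 0.2785 0.1876] yaw 26.61 down [-0.0222 -0.0041 -0.9997] q [ 0.42  0.23  1.66  0.01  1.27 -0.04] F [ 0.5 -1.1 -0.1] op 0.0755
tool shift [ 0.0896 -0.0007  0.0031]
```

Emit:
carry_out([
  [0.02,0,0.002,0,-1.2,-0.4,0.6],
  [0.025,0,0,0,0,0,0.6],
  [0,0,0,0,0,0,0.6],
])

```text
t: 12.12
position: [0.4441, 0.277, 0.2164]
tcp_rot: [0.686, -0.165, 0.69, 0.162]
wrist_force: [-0.2, -0.3, 1.3]
opening: 0.0749
```

```bash
python3 d.py .4436 .2789 .098
```

```text
t 12.125 grasp [0.4438 0.2765 0.1384] yaw 26.69 down [-0.005  -0.0058 -1.    ] q [ 0.43  0.27  1.75 -0.    1.14 -0.04] F [-0.2 -0.3  1.3] op 0.0749
tool shift [0.0404 0.0023 0.0012]
```

Emit:
carry_out([
  [0.015,0.0023,0.0012,0,0,0,0.6],
  [0.014,0,0,0,0,0,0.6],
  [0.007,0,0,0,0,0,0.6],
  [0,0,0,0,0,0,0.6],
])

```text
t: 12.62
position: [0.445, 0.2782, 0.1787]
tcp_rot: [0.686, -0.164, 0.69, 0.161]
wrist_force: [0.5, -0.3, -0.2]
opening: 0.0751
```

```bash
python3 d.py .4436 .2789 .098
```

```text
t 12.625 grasp [0.4446 0.2777 0.1007] yaw 26.59 down [-0.0042 -0.0059 -1.    ] q [ 0.43  0.31  1.8  -0.    1.05 -0.03] F [ 0.5 -0.3 -0.2] op 0.0751
tool shift [ 0.0027  0.0015 -0.0004]
```

Emit:
carry_out([
  [0.002,0.0015,-0.0004,0,0,0,-1],
  [0,0,0,0,0,0,-1],
  [0,0,0,0,0,0,-1],
  [0,0,0,0,0,0,-1],
  [0,0,0,0,0,0,-1],
  [0,0,0,0,0,0,-1],
  [0,0,0,0,0,0,-1],
  [0,0,0,0,0,0,-1],
])

```text
t: 13.62
position: [0.4429, 0.2791, 0.1779]
tcp_rot: [0.686, -0.165, 0.69, 0.161]
wrist_force: [-1.2, -0.5, 0.6]
opening: 0.0135
```

```bash
cat > lv.py <<'E'
from d import *
o,p,M=st(); g=p+.078*M[:,0]; v=g[:2]-[.4869,.1943]
print('r',np.hypot(*v).round(4),'lever',(np.radians(117.1)-np.arctan2(v[1],v[0])).round(4))
a=np.radians(117.1)-.48; delta(.4869+.095*np.cos(a),.1943+.095*np.sin(a),.098)
E
python3 lv.py
```

```text
r 0.0953 lever -0.0123
t 13.625 grasp [0.4425 0.2786 0.0999] yaw 26.62 down [-0.0051 -0.0066 -1.    ] q [ 0.43  0.31  1.8  -0.    1.04 -0.03] F [-1.2 -0.5  0.6] op 0.0135
tool shift [ 0.0016 -0.0106  0.0451]
```

Pinched at 13.5 mm opening (the post is 14 mm). Pushing toward the first click along the arc.

Emit:
carry_out([
  [0,0,0.0038,2.3,0,0,-1],
  [0,0,0.0038,2.3,0,0,-1],
  [0,0,0.0038,2.3,0,0,-1],
  [0,0,0.0038,2.3,0,0,-1],
])

```text
t: 14.12
position: [0.4476, 0.2809, 0.1775]
tcp_rot: [0.689, -0.111, 0.709, 0.102]
wrist_force: [-8.3, -3.4, 7.4]
opening: 0.0134
```

```bash
python3 lv.py
```

```text
r 0.0947 lever 0.0207
t 14.125 grasp [0.4455 0.2795 0.0996] yaw 17.29 down [-0.0267 -0.0177 -0.9995] q [ 0.43  0.32  1.77 -0.01  1.08  0.13] F [-8.3 -3.4  7.4] op 0.0134
tool shift [ 0.0003 -0.0031  0.0431]
```

The arm gives way under the load: 15 mm commanded moved the post only about 3 mm. Each row restarts from the measured pose, so larger steps stay bounded. I'll use them and check often.

Emit:
carry_out([
  [0,0.001,0.007,0,-1,0.2,-1],
  [0,0.001,0.007,0,-1,0.2,-1],
])

```text
t: 14.38
position: [0.4505, 0.2824, 0.1773]
tcp_rot: [0.692, -0.11, 0.706, 0.103]
wrist_force: [-14.8, -7.9, 17.8]
opening: 0.0137
```

```bash
python3 lv.py
```

```text
r 0.095 lever 0.0632
t 14.375 grasp [0.4491 0.2814 0.0993] yaw 17.35 down [-0.0187 -0.0124 -0.9997] q [ 0.43  0.32  1.77 -0.    1.07  0.13] F [-14.8  -7.9  17.8] op 0.0137
tool shift [ 0.0005 -0.004   0.0391]
```

Emit:
carry_out([
  [-0.001,0.001,0.007,0,-1,0.2,-1],
])

```text
t: 14.5
position: [0.4525, 0.2829, 0.1777]
tcp_rot: [0.694, -0.11, 0.704, 0.104]
wrist_force: [-8.9, -6.4, 3.8]
opening: 0.0136
```

```bash
python3 lv.py
```

```text
r 0.0947 lever 0.0891
t 14.5 grasp [0.4514 0.2821 0.0997] yaw 17.38 down [-0.0132 -0.0102 -0.9999] q [ 0.43  0.32  1.77 -0.    1.06  0.13] F [-8.9 -6.4  3.8] op 0.0136
tool shift [ 0.0012 -0.0039  0.0367]
```

Emit:
carry_out([
  [-0.002,0,0.007,0,-0.5,0.2,-1],
])

```text
t: 14.62
position: [0.4542, 0.283, 0.1779]
tcp_rot: [0.692, -0.109, 0.706, 0.104]
wrist_force: [-8.9, -2.2, -3.8]
opening: 0.0137
```

```bash
python3 lv.py
```

```text
r 0.0944 lever 0.1029
t 14.625 grasp [0.4528 0.2823 0.1   ] yaw 17.34 down [-0.0179 -0.0091 -0.9998] q [ 0.43  0.33  1.77 -0.    1.07  0.13] F [-8.9 -2.2 -3.8] op 0.0137
tool shift [ 0.0013 -0.0037  0.0353]
```

Emit:
carry_out([
  [-0.001,0.0003,0.007,0,-1,0.2,-1],
  [-0.001,0,0.007,0,-1,0,-1],
])

```text
t: 14.88
position: [0.4581, 0.2848, 0.1776]
tcp_rot: [0.696, -0.106, 0.702, 0.106]
wrist_force: [-13.1, -2.7, 8.7]
opening: 0.0134
```

```bash
python3 lv.py
```

```text
r 0.095 lever 0.158
t 14.875 grasp [0.4575 0.2846 0.0996] yaw 17.22 down [-0.0085 -0.0022 -1.    ] q [0.43 0.33 1.77 0.   1.06 0.12] F [-13.1  -2.7   8.7] op 0.0134
tool shift [ 0.0014 -0.0044  0.0301]
```

Emit:
carry_out([
  [-0.001,0,0.007,2,-0.6,0,-1],
  [-0.001,-0.0005,0.007,2,-0.6,0,-1],
  [-0.001,-0.0005,0.007,2,-0.6,0,-1],
])

```text
t: 15.25
position: [0.4622, 0.2859, 0.1776]
tcp_rot: [0.698, -0.068, 0.71, 0.067]
wrist_force: [-12.5, 0.4, 5.9]
opening: 0.0138
```

```bash
python3 lv.py
```

```text
r 0.095 lever 0.1946
t 15.25 grasp [0.4608 0.2856 0.0996] yaw 10.96 down [-0.0175 -0.0041 -0.9998] q [0.42 0.34 1.75 0.   1.07 0.23] F [-12.5   0.4   5.9] op 0.0138
tool shift [ 0.0011 -0.0015  0.027 ]
```

Emit:
carry_out([
  [-0.001,0,0.0075,0,-1,0,-1],
  [-0.001,0,0.0075,0,-1,0,-1],
  [-0.001,0,0.0075,0,-1,0,-1],
])

```text
t: 15.62
position: [0.4652, 0.2869, 0.1776]
tcp_rot: [0.7, -0.068, 0.708, 0.066]
wrist_force: [-10.8, -2.6, 8.1]
opening: 0.0135
```

```bash
python3 lv.py
```

```text
r 0.0949 lever 0.2328
t 15.625 grasp [0.4643 0.2865 0.0996] yaw 10.9 down [-0.0113 -0.0045 -0.9999] q [0.42 0.34 1.75 0.   1.07 0.23] F [-10.8  -2.6   8.1] op 0.0135
tool shift [ 0.0013 -0.0017  0.0234]
```

Emit:
carry_out([
  [-0.001,0,0.009,0,-0.7,0,-1],
  [-0.001,0,0.009,0,-0.7,0,-1],
  [-0.001,0,0.009,0,-0.7,0,-1],
])

```text
t: 16.0
position: [0.4752, 0.2893, 0.1775]
tcp_rot: [0.699, -0.067, 0.709, 0.065]
wrist_force: [-17.2, -2.5, 10.0]
opening: 0.0132
```

```bash
python3 lv.py
```

```text
r 0.0954 lever 0.3381
t 16.0 grasp [0.4741 0.2889 0.0996] yaw 10.71 down [-0.0148 -0.0055 -0.9999] q [0.42 0.35 1.72 0.   1.08 0.23] F [-17.2  -2.5  10. ] op 0.0132
tool shift [ 0.0014 -0.0021  0.0134]
```

Emit:
carry_out([
  [-0.001,-0.0005,0.008,1.5,-0.7,0,-1],
  [-0.001,-0.0005,0.008,1.5,-0.7,0,-1],
])

```text
t: 16.25
position: [0.478, 0.2896, 0.1775]
tcp_rot: [0.698, -0.048, 0.714, 0.044]
wrist_force: [-16.5, -0.2, 9.4]
opening: 0.0133
```

```bash
python3 lv.py
```

```text
r 0.0954 lever 0.361
t 16.25 grasp [0.4762 0.2891 0.0995] yaw 7.51 down [-0.0223 -0.0066 -0.9997] q [0.42 0.36 1.71 0.   1.09 0.29] F [-16.5  -0.2   9.4] op 0.0133
tool shift [ 0.0013 -0.0013  0.0113]
```

Emit:
carry_out([
  [-0.001,-0.0005,0.009,0,-0.9,0,-1],
  [-0.001,-0.0005,0.009,0,-0.9,0,-1],
])

```text
t: 16.5
position: [0.4813, 0.2899, 0.1775]
tcp_rot: [0.696, -0.047, 0.715, 0.044]
wrist_force: [-13.6, -1.1, 10.5]
opening: 0.0135
```

```bash
python3 lv.py
```

```text
r 0.0954 lever 0.3927
t 16.5 grasp [0.4792 0.2894 0.0996] yaw 7.37 down [-0.0259 -0.0068 -0.9996] q [0.42 0.36 1.71 0.   1.1  0.29] F [-13.6  -1.1  10.5] op 0.0135
tool shift [ 0.0013 -0.0011  0.0083]
```

Emit:
carry_out([
  [-0.001,-0.0005,0.008,0,-0.9,0,-1],
  [-0.001,-0.0005,0.008,0,-0.9,0,-1],
])

```text
t: 16.75
position: [0.4876, 0.2904, 0.1777]
tcp_rot: [0.7, -0.046, 0.712, 0.043]
wrist_force: [-12.6, 2.0, 5.8]
opening: 0.0135
```

```bash
python3 lv.py
```

```text
r 0.0957 lever 0.4667
t 16.75 grasp [0.4863 0.29   0.0997] yaw 7.26 down [-0.0169 -0.0053 -0.9998] q [0.41 0.37 1.7  0.   1.09 0.29] F [-12.6   2.    5.8] op 0.0135
tool shift [ 0.0017 -0.0008  0.0012]
```

Emit:
carry_out([
  [0,-0.0003,0.003,0,0,0,-1],
  [0,-0.0003,0.003,0,0,0,-1],
])

```text
t: 17.0
position: [0.488, 0.2905, 0.1777]
tcp_rot: [0.695, -0.046, 0.716, 0.043]
wrist_force: [-8.1, -1.0, 6.3]
opening: 0.0133
```

```bash
python3 lv.py
```

```text
r 0.0957 lever 0.4604
t 17.0 grasp [0.4857 0.29   0.0997] yaw 7.22 down [-0.0293 -0.0062 -0.9996] q [0.41 0.37 1.69 0.01 1.11 0.28] F [-8.1 -1.   6.3] op 0.0133
tool shift [ 0.0017 -0.0009  0.0018]
```

Emit:
carry_out([
  [0,-0.0003,0.004,0,-0.2,0,-1],
])

```text
t: 17.12
position: [0.4889, 0.2906, 0.1776]
tcp_rot: [0.694, -0.046, 0.717, 0.043]
wrist_force: [-10.0, -0.4, 8.1]
opening: 0.0132
```

```bash
python3 - <<'E'
from h import *
def lev():
    o,p,M=st(); g=p+.078*M[:,0]; v=g[:2]-[.4869,.1943]; print(o['t'],(np.radians(117.1)-np.arctan2(v[1],v[0])).round(4),np.round(o['wrist_force'],1),np.abs(o['qd']).max().round(3))
for i in range(14):
    c=grab(('wrist','top','scene')[i%3]); 
    if i%2: lev()
for n in ('top','scene','wrist'):
    c=load(n); P=cloud(c); z=P[...,2]; r=np.hypot(P[...,0]-.6,P[...,1]+.285)
    q=P[(r<.035)&(z>.054)&(z<.068)]; print(n,len(q),np.median(q[:,2]) if len(q) else '',cv2.minEnclosingCircle(q[:,:2].astype(np.float32)) if len(q) else '')
    if n!='scene': 
        for a in (.32,.48,.64): # white lever bar direction check
            pass
save(load('wrist'),'w5'); t=load('top'); im=t['pixels'][180:340,180:520,::-1]
cv2.imwrite('pics/t5.png',cv2.resize(im,None,fx=2.3,fy=2.3))
a=cv2.imread('pics/w5.png'); cv2.imwrite('pics/both.png',np.vstack([cv2.resize(a[:230],(782,281)),cv2.resize(im,(678,319)) if 0 else cv2.resize(im,(782,310))]))
E
```

```text
17.225 0.4677 [-10.1  -0.8   6.8] 0.004
17.325 0.4676 [-9.4 -1.5  7.1] 0.002
17.425 0.4676 [-8.9 -0.3  7.3] 0.002
17.525 0.4674 [-8.8 -1.1  5.6] 0.002
17.625 0.4674 [-9.7 -1.4  7. ] 0.001
17.725 0.4679 [-8.8 -1.1  7.1] 0.001
17.825 0.4677 [-9.  -0.7  5.9] 0.001
top 253 0.059453961201283545 ((0.6009001731872559, -0.2826249301433563), 0.02231714501976967)
scene 218 0.060646999540238 ((0.601960301399231, -0.2843107581138611), 0.023584861308336258)
wrist 0
```

View pics/both.png

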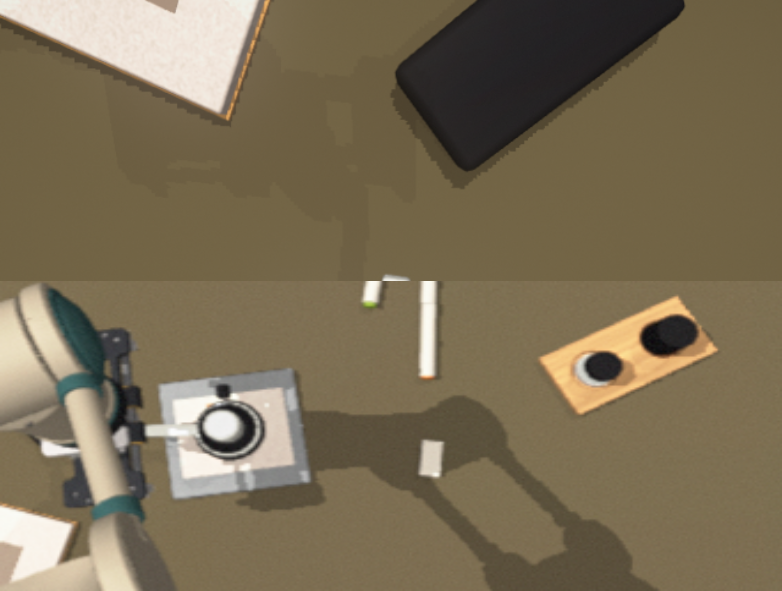

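The picture shows the lever bar running from the eyepiece (228,425) to the gripper (140,432), close to world +y. That is the direction expected at the third click. The cap is in the recess at (670,335), and the eraser and markers are where they were. The lever has been steady for 0.7 s, so I'm handing in.

```bash
python3 -c "
from cell import arm
print(arm.hand_in()); o=arm.get_obs(); print(o['t'],o['position'],o['wrist_force'])"
```

```text
the job is handed in; nothing more can be done
None
the job is handed in; nothing more can be done
```

The cap is in the empty recess and the lever is held at the third click. I handed the job in at about 18 s of the 64 s allowed; no verdict is reported.

- **Cap:** It stands upright and released in the empty recess. Its top measured 0.059–0.061 m above the table, against 0.060 m for fully home. Its centre was within about 3 mm of the recess axis; the limit is 8 mm.
- **Lever:** I pinched the post and pushed it clockwise along its arc. In the last checks it was steady for 0.7 s at about 0.47–0.48 rad. The fingers' position gave 0.468 rad, and the same reading was -0.012 rad at rest. The arm felt about 9 N of push there, and the joints were practically still. The largest angle I read was about 0.48 rad, well short of the fourth click.
- **Bystanders:** The jar, eraser and markers looked unmoved in the last pictures. I did not re-measure them.
- **Disagreements:** The arm gave way under the lever's spring, so I needed larger push steps than planned. The top camera put the cap about 2 mm off the other cameras in y, which is within its calibration. The last wrist picture did not show the lever, so its angle rests on the fingers' position and the bar's direction in the top picture.

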